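# Tare the balance and weigh a glass bottle

## Robot

A 6-joint arm with a two-finger parallel gripper is mounted at the origin on the work surface. World frame = base frame: x ahead of the robot, y to its left, z up, the work surface at z = 0. Lengths are in m, angles in rad, forces in N, time in s.
With the tool pointing down it reaches from about 0.35 to 0.85 m from the base axis. Payload 8.1 kg.
Tool frame: the origin (TCP) lies at the very end of the fingers, on their centre line; the grasp point (between the pads) lies 19 mm behind it (grip_point_offset is the distance from the TCP to the grasp point, in m); z points along the fingers, y is the line along which they close (so a half turn about z gives the same grasp; the last joint's range is limited). The gripper opens to 85 mm and grips with 20 to 120 N. Pads are 22 mm wide; open, the fingers measure 114 mm over their backs; the gripper's body (76 mm by 85 mm) begins 54 mm behind the grasp point. The pads swing forward as they close: fully open they stand 13 mm farther back than shut.
Start: joints at [-1.283, 0.13, 1.488, -0, 1.523, -0.085], TCP at [0.219, -0.559, 0.231] pointing down, gripper open.
Joint ranges: [-2.96, 2.96], [-0.89, 2.26], [0.02, 2.5], [-1.34, 4.48], [0, 2.73], [-2.66, 2.66]. Speed limits (rad/s): [2.39, 2.39, 2.79, 3.14, 3.14, 3.14].

## Interface

Orientations are given as a unit quaternion [x, y, z, w].
In Python, from plant import get_obs, get_image, camera_info, finish_job, find_in, masks_of, spot_point, grip_point_offset gives the robot as it stands.
- The arm moves only by the shell command python3 -m inch 'ROWS' [OPENING] [FORCE]. ROWS is JSON, a list of rows, each an object of numbers: "dx", "dy", "dz": the shift along the world's x, y, z in cm; "wx", "wy", "wz": the turn, a rotation vector about the world's x, y, z in degrees. In form: [{"dx": .., "dy": .., "dz": .., "wx": .., "wy": .., "wz": ..}, ...]. A call has 1 to 12 rows; each row is the pose to reach, as a shift and turn from the pose commanded when the call began; what a row does not reach only later rows make up. A row lasts 1/10 s, in which the tool goes at most 50 mm and 8.59 degrees, less where a joint would pass 70% of its speed; a pose out of reach is approached as far as the arm can. A call with a gripper value outside its range is refused whole. OPENING is the opening, from 0 (shut) to 1 (fully open), set as the call begins (- or left out, the last holds). The fingers move at their own pace and stop on an object; FORCE is the grip in N (left out, the last holds). Time passes only in rows, so rows that repeat a pose let the fingers close. It gives the time, the measured TCP pose, the force, the opening and the grip force at its end, in the units of the state.
- get_obs(): the state, without advancing time (a new reading comes with each control period).
- get_image(name): name is "side" or "top" or "wrist"; returns (picture, depth): 480x640x3 uint8, blue, green, red; 480x640 float32, m along the optical axis (not along the pixel's ray), 0 where there is no reading.
- camera_info(name): a dict with "fx", "fy", "cx", "cy" (pixels), "dist" ([k1, k2, p1, p2, k3] as OpenCV has them; the pictures are not rectified), "pose" (4x4, takes a point from camera to world coordinates); the wrist camera has in their place "hand_eye" (4x4, takes a point from camera to tool coordinates, whose origin is the TCP and whose axes are the flange's). Camera axes: x right, y down, z forward; pixel columns grow to the right and rows downward; lengths in m; the calibration is good to about 2 mm. A picture is of the moment at which its call begins: read the wrist's pose just before it. camera_info takes no time and is no camera call.
- finish_job(): hands the job in; it is judged then, once.
Trained networks look in the newest picture that a camera, given by its name, has taken for a name from the list of things; names that differ only in an ending like _2 or _b are one class to them, and where a whole thing is asked for, a point or a joint stands for the part that bears it (a point fixed in the world has none). Each returns a list of dicts, best first, with "conf" (0 to 1); they miss things now and then, are a little off and sometimes report something else, mostly with a low value. They report only what shows in the picture. A call takes as long as a camera call. They do not tell look-alikes from the thing itself.
- find_in(camera, name): "extent" ([centre column, centre row, width, height] in pixels, round what is visible of it).
- masks_of(camera, name): "pixels" (480x640 bool, what is visible of it) and "extent" ([centre column, centre row, width, height] in pixels, round what is visible of it).
- spot_point(camera, name): "uv" ([column, row] in pixels: a listed point, or the origin of a listed thing).
The state is a dict: "time": time; "joints": joint angles; "dq": joint speeds; "joint_efforts": joint torques, N m; "tcp_pos": TCP position; "eef_rot": TCP orientation; "contact_force": force on the tool from outside, world axes, zero at the start; "torque": the same for the moment, N m; "gripper_width": finger opening in m; "grip_force": force on a finger pad.
Only numpy, scipy, OpenCV 4.12 (cv2) and the standard library are available. Lean on these libraries where they do the work, as an engineer would, in place of code of your own. Each camera call takes 0.05 s, during which the arm holds its last target. There are 200 camera calls.

## Task

Get the blue-capped glass bottle ready to be weighed: move the empty beaker from the balance's pan to the middle of the blue-topped mat, then press the blue tare button fully down while the pan is empty, and finally stand the blue-capped bottle upright in the middle of the pan. Hold both pieces of glass lightly and lower the bottle softly, since a knock or a push on the pan overloads the balance; leave the other things on the bench where they are.

Things in the scene. Friction and masses are not known exactly. Their poses are not given: they have to be found in the camera images.
- balance: Precision balance, fixed to the bench: white housing 250 mm deep (x) by 190 mm wide (y), black display and blue button on its low front part (towards its -x, top of the housing 49 mm up), grey raised rear part (65 mm up). Origin: centre of its underside on the bench; z up; its front looks along its own -x.
- pan_mid (a point): Centre of the top face of the balance's round steel pan (130 mm diameter, 4 mm thick, a thin engraved ring of 42 mm diameter about this point, top 88 mm above the bench when unloaded).
- pan (a joint): How far the pan is pressed down, m: 0 empty, sinks about 1.7 mm per newton of load (spring 600 N/m, lightly damped), so some 1.8 mm under the beaker and 4 to 5 mm under the bottle. The balance counts as overloaded beyond 10 mm (6 N); a bottle dropped from 10 mm or more above the pan, or lowered too far while still held, can do that.
- tare_top (a point): Centre of the top of the round blue tare button (28 mm diameter) on the balance's front part; it is pressed straight down.
- tare (a joint): Tare button travel, m: 0 released, 0.006 fully down (about 4 N, springs back). Counts as pressed beyond 0.0045.
- beaker: Empty greenish glass beaker, open at the top, 60 mm outer diameter, 78 mm tall, wall 3 mm, about 110 g; starts on the pan. Origin: centre of its underside; z up. Thin glass: breaks if the fingers' contact forces on it add up to more than 100 N (that is, squeezed with more than 50 N per finger).
- bottle: Closed glass bottle with BLUE cap: 56 mm diameter straight body up to 68 mm, shoulder narrowing to the neck, blue screw cap 42 mm diameter from 83 to 105 mm (top). 240 to 320 g. Origin: centre of its underside; z up. Thin glass: breaks if the fingers' contact forces on it add up to more than 100 N (that is, squeezed with more than 50 N per finger).
- mat: Round mat fixed on the bench, 116 mm diameter, 4 mm thick, black with a blue top. Origin: centre of its underside; the beaker stands on it 4 mm above the bench.
- other_bottle: Same bottle as the other but with an ORANGE cap; stays where it is. Origin: centre of its underside.
- tube_rack: White tube rack with capped tubes, 70 x 160 mm, 87 mm tall, a bystander. Origin: centre of its underside.
- tip_box: White pipette-tip box with violet lid, 85 x 125 mm, 90 mm tall, a bystander. Origin: centre of its underside.
- dishes: Stack of three round dishes, 92 mm diameter, 45 mm tall, a bystander. Origin: centre of its underside.
- marker: Grey and black marker pen lying on the bench, 140 mm long along its x, 15 mm thick, a bystander. Origin: at bench height near its middle.
Mind the look-alikes: they are no part of the job. What is shaped like the beaker but red or yellow is not meant.

How it is judged:
On the way, in this order (a step that is already met when the one before it is completed fails the run):
1. the beaker stands upright on the mat, let go (horizontal distance between beaker and mat below 0.03 m and height (world z) of beaker below 0.009 m and angle between beaker's own z axis and vertical below 0.1 rad and contact force between the fingers and beaker below 0.1 N and linear speed of beaker below 0.02 m/s), for 0.2 s.
2. the tare button is pressed down while the pan is empty (value of joint tare above 0.0045 m and value of joint pan below 0.0008 m), for 0.05 s.
At the end, for the whole second after the job is handed in: The blue-capped bottle stands upright and still on the pan, its middle within 20 mm of the pan's, and the beaker stands upright on the mat, its middle within 30 mm of the mat's; the tare button is up again and everything is let go (horizontal distance between bottle and pan_mid below 0.02 m and z of bottle in the frame of pan_mid between -0.004 and 0.004 m and angle between each of bottle, beaker's own z axis and vertical below 0.1 rad and linear speed of each of bottle, beaker below 0.02 m/s and value of joint pan above 0.001 m and value of joint tare below 0.002 m and horizontal distance between beaker and mat below 0.03 m and height (world z) of beaker below 0.009 m); the robot touches nothing.
It fails at once if the pan is pressed down more than 10 mm (balance overloaded) (value of joint pan above 0.01 m).
It fails at once if the bottle or the beaker is squeezed or pushed by the fingers with more than 100 N in all (contact force between the fingers and bottle above 100 N or contact force between the fingers and beaker above 100 N).
It fails at once if the bottle or the beaker is tipped by more than 35 degrees (angle between any of bottle, beaker's own z axis and vertical above 0.61 rad).
It fails at once if the orange-capped bottle, tube rack, tip box, dishes or marker is moved by more than 25 mm (distance of any of other_bottle, tube_rack, tip_box, dishes, marker from where it was at the start of the episode above 0.025 m).
It also fails if it takes over 72 s, if anything falls off the work surface, if the arm or the gripper's body presses on something with over 40 N, if the wrist force passes 120 N, or if a joint passes its speed limit or range.

## Working session

There is one attempt and no reset: what is moved stays moved. The work goes in short steps, Python scripts to look and compute and a shell command to move; the robot and the scene stay as the last step left them, time stands still between calls to the robot, and variables do not carry over. Pictures are saved under pics/ and viewed, at most 10 in all, crops included, and the job is handed in when it is done.

```bash
mkdir -p pics
cat > h.py <<'E'
import numpy as np, cv2
from scipy.spatial.transform import Rotation as R
from plant import *
def cam(c):
    i=camera_info(c); K=np.array([[i['fx'],0,i['cx']],[0,i['fy'],i['cy']],[0,0,1.]])
    if 'pose' in i: P=np.array(i['pose'])
    else:
        o=get_obs(); T=np.eye(4); T[:3,:3]=R.from_quat(o['eef_rot']).as_matrix(); T[:3,3]=o['tcp_pos']; P=T@np.array(i['hand_eye'])
    return K,np.array(i['dist'],float),P
def rays(c,uv):
    K,d,P=cam(c); n=cv2.undistortPoints(np.array(uv,float).reshape(-1,1,2),K,d).reshape(-1,2)
    return P, np.c_[n,np.ones(len(n))]
def at_z(c,uv,z):
    P,r=rays(c,uv); w=r@P[:3,:3].T; return P[:3,3]+w*((z-P[2,3])/w[:,2])[:,None]
def deproj(c,uv,depth):
    P,r=rays(c,uv); return (r*np.array(depth)[:,None])@P[:3,:3].T+P[:3,3]
def maskpts(c,m,depth):
    v,u=np.nonzero(m&(depth>0)); return deproj(c,np.c_[u,v],depth[v,u])
E
python3 - <<'E'
from h import *
ims=[]
for c in ['top','side']:
    im,d=get_image(c); cv2.imwrite(f'pics/{c}0.png',im)
    print(c,cam(c)[2].round(3).tolist())
    for n in ['balance','pan_mid','tare_top','beaker','bottle','mat','other_bottle']+(['tube_rack','tip_box','dishes','marker'] if c=='top' else []):
        for r in masks_of(c,n)[:4]:
            p=maskpts(c,r['pixels'],d)
            if len(p)==0: continue
            zt=np.percentile(p[:,2],97); t=p[p[:,2]>zt-.008]
            print(n,round(r['conf'],2),np.round(r['extent']).tolist(),'med',np.median(p,0).round(3),'ztop',zt.round(3),'topmid',((t.min(0)+t.max(0))/2).round(3),t.shape[0])
    for n in ['pan_mid','tare_top']: print(n,[(round(s['conf'],2),np.round(s['uv'],1).tolist(),at_z(c,s['uv'],.0862 if n=='pan_mid' else .055)[0].round(3).tolist()) for s in spot_point(c,n)[:3]])
E
```

```text
top [[0.01, -0.987, 0.16, 0.403], [-1.0, -0.007, 0.014, -0.011], [-0.013, -0.161, -0.987, 1.072], [0.0, 0.0, 0.0, 1.0]]
balance 0.92 [333.0, 241.0, 97.0, 125.0] med [ 0.56  -0.031  0.064] ztop 0.089 topmid [ 0.614 -0.031  0.124] 2225
pan_mid 0.76 [334.0, 219.0, 69.0, 64.0] med [ 0.611 -0.038  0.087] ztop 0.09 topmid [ 0.614 -0.031  0.124] 2223
tare_top 0.68 [360.0, 286.0, 14.0, 17.0] med [ 0.486 -0.081  0.071] ztop 0.075 topmid [ 0.487 -0.081  0.072] 143
beaker 0.82 [249.0, 244.0, 32.0, 36.0] med [0.568 0.149 0.024] ztop 0.08 topmid [0.564 0.144 0.077] 162
beaker 0.81 [417.0, 233.0, 39.0, 29.0] med [ 0.592 -0.207  0.03 ] ztop 0.08 topmid [ 0.587 -0.203  0.077] 171
beaker 0.77 [249.0, 201.0, 34.0, 37.0] med [0.67  0.153 0.034] ztop 0.08 topmid [0.662 0.15  0.078] 170
bottle 0.87 [469.0, 309.0, 37.0, 33.0] med [ 0.434 -0.293  0.078] ztop 0.108 topmid [ 0.436 -0.303  0.105] 373
mat 0.65 [174.0, 289.0, 52.0, 54.0] med [0.48  0.319 0.005] ztop 0.009 topmid [0.481 0.319 0.006] 2162
other_bottle 0.55 [471.0, 230.0, 35.0, 30.0] med [ 0.595 -0.304  0.079] ztop 0.108 topmid [ 0.601 -0.314  0.1
[... 1681 characters left out ...]
81
beaker 0.79 [317.0, 317.0, 35.0, 53.0] med [0.564 0.162 0.051] ztop 0.08 topmid [0.566 0.146 0.077] 343
beaker 0.6 [260.0, 313.0, 39.0, 54.0] med [0.663 0.167 0.052] ztop 0.079 topmid [0.664 0.152 0.077] 303
bottle 0.8 [401.0, 172.0, 22.0, 53.0] med [ 0.436 -0.287  0.061] ztop 0.108 topmid [ 0.436 -0.303  0.106] 196
mat 0.55 [357.0, 426.0, 82.0, 65.0] med [0.482 0.323 0.006] ztop 0.008 topmid [0.483 0.319 0.006] 4076
other_bottle 0.95 [329.0, 155.0, 26.0, 37.0] med [ 0.602 -0.299  0.075] ztop 0.109 topmid [ 0.603 -0.315  0.106] 180
pan_mid [(0.86, [301.8, 224.5], [0.62, -0.042, 0.086])]
tare_top [(0.52, [373.6, 222.0], [0.486, -0.105, 0.055]), (0.44, [433.9, 325.1], [0.37, 0.155, 0.055])]
```

View pics/top0.png

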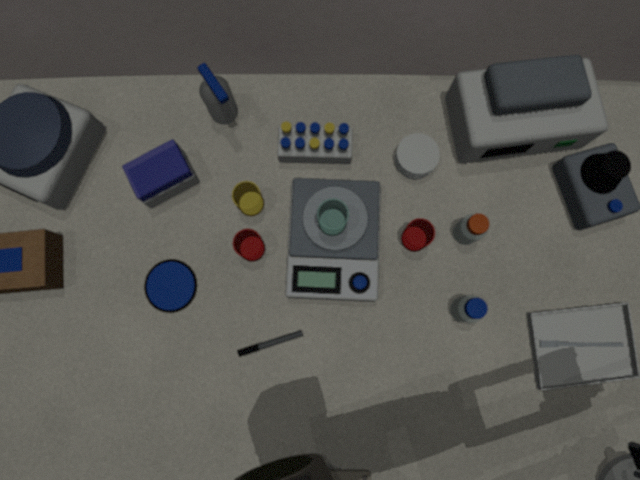

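View pics/side0.png

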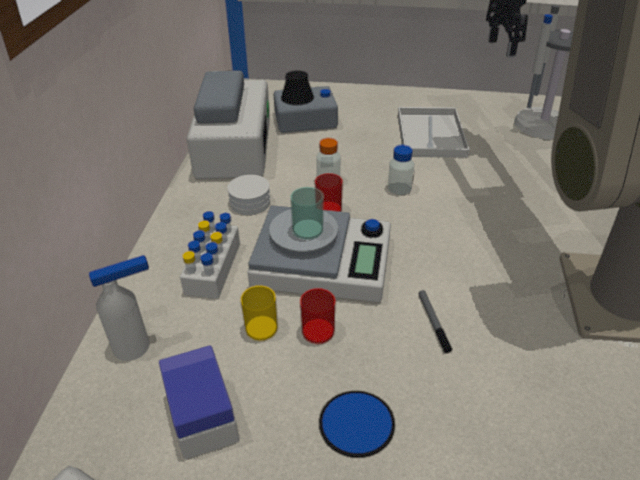

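The top view shows the empty beaker on the pan (332,218), the tare button (360,283), the blue cap (475,308) and the mat (171,285). The red and yellow cups and the orange-capped bottle are the look-alikes. The heights agree with the given sizes, with readings about 2 mm high. Next I move above the beaker.

```bash
python3 -m inch '[{"dx":1,"dy":1.5,"dz":1},{"dx":3,"dy":4.5,"dz":3},{"dx":5.5,"dy":8,"dz":5},{"dx":8,"dy":11.5,"dz":5},{"dx":10.5,"dy":15,"dz":5},{"dx":13,"dy":18.5,"dz":5},{"dx":15.5,"dy":22,"dz":5},{"dx":18,"dy":25.5,"dz":5},{"dx":20.5,"dy":29,"dz":5},{"dx":23,"dy":32.5,"dz":5},{"dx":25,"dy":35,"dz":5},{"dx":25,"dy":35,"dz":5}]' 1 22
python3 -m inch '[{"dx":1.5,"dy":2},{"dx":4,"dy":5.5},{"dx":6.5,"dy":9},{"dx":9,"dy":12.5},{"dx":11.5,"dy":15.5},{"dx":13,"dy":17.5},{"dx":13.7,"dy":18.5},{"dx":13.7,"dy":18.5},{"dx":13.7,"dy":18.5},{"dx":13.7,"dy":18.5}]'
cat > top.py <<'E'
from h import *
import sys
def circ(xy):
    c,r=xy.mean(0),0
    A=np.c_[2*xy,np.ones(len(xy))]; s=np.linalg.lstsq(A,(xy**2).sum(1),rcond=None)[0]
    return s[:2].round(4),round(float(np.sqrt(s[2]+s[:2]@s[:2])),4)
def look(name,things):
    im,d=get_image('wrist'); cv2.imwrite(f'pics/{name}.png',im); o=get_obs()
    print('tcp',np.round(o['tcp_pos'],4),'toolY',R.from_quat(o['eef_rot']).as_matrix()[:,1].round(3),'j',np.round(o['joints'],2))
    for n in things:
        for r in masks_of('wrist',n)[:2]:
            p=maskpts('wrist',r['pixels'],d)
            if len(p)<20: continue
            zt=np.percentile(p[:,2],95); t=p[abs(p[:,2]-zt)<.005]
            h=t[cv2.convexHull(t[:,:2].astype(np.float32),returnPoints=False)[:,0]]
            print(n,round(r['conf'],2),np.round(r['extent']).tolist(),'ztop',zt.round(4),'hullcirc',*circ(h[:,:2]),'minmax',((t.min(0)+t.max(0))/2).round(4),(t.max(0)-t.min(0)).round(3))
if __name__=='__main__': look(sys.argv[1],sys.argv[2:])
E
python3 top.py w1 beaker pan_mid tare_top
```

```text
tcp [ 0.2186 -0.5588  0.2313] toolY [ 0.364 -0.931  0.   ] j [-1.28  0.13  1.49  0.    1.52 -0.09]validation failed for argument at $[0]...
validation failed for argument at $[0]...
```

View pics/w1.png

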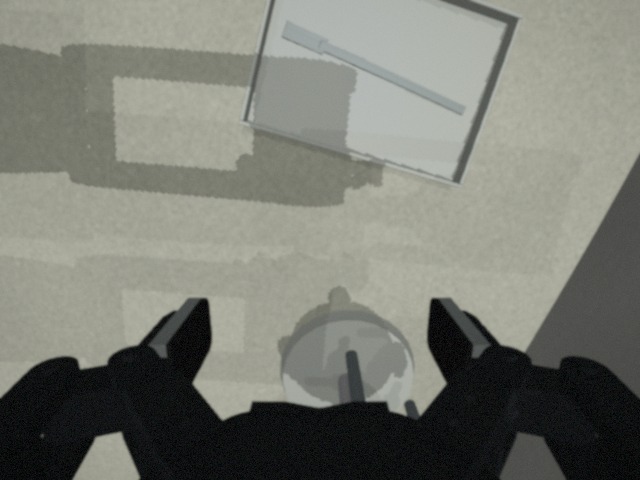

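The arm did not move: the picture shows the tray and, below the fingers, a stand near (345,370). The row format was refused, probably because every row needs all six keys.

```bash
python3 -m inch '[{"dx":1.0,"dy":1.5,"dz":1.0,"wx":0,"wy":0,"wz":0},{"dx":3,"dy":4.5,"dz":3,"wx":0,"wy":0,"wz":0},{"dx":5.5,"dy":8,"dz":5,"wx":0,"wy":0,"wz":0},{"dx":8,"dy":11.5,"dz":5,"wx":0,"wy":0,"wz":0},{"dx":10.5,"dy":15,"dz":5,"wx":0,"wy":0,"wz":0},{"dx":13,"dy":18.5,"dz":5,"wx":0,"wy":0,"wz":0},{"dx":15.5,"dy":22,"dz":5,"wx":0,"wy":0,"wz":0},{"dx":18,"dy":25.5,"dz":5,"wx":0,"wy":0,"wz":0},{"dx":20.5,"dy":29,"dz":5,"wx":0,"wy":0,"wz":0},{"dx":23,"dy":32.5,"dz":5,"wx":0,"wy":0,"wz":0},{"dx":25,"dy":35,"dz":5,"wx":0,"wy":0,"wz":0},{"dx":25,"dy":35,"dz":5,"wx":0,"wy":0,"wz":0}]' 1 22; python3 -m inch --help | head -20
```

```text
time: 2.6
tcp_pos: [0.4704, -0.2056, 0.2814]
eef_rot: [0.982, 0.187, 0.001, -0.0]
contact_force: [0.4, 0.3, 0.3]
gripper_width: 0.0853
grip_force: 0.0invalid input: not JSON, or not a number
```

```bash
python3 -m inch '[{"dx":1.5,"dy":2,"dz":0,"wx":0,"wy":0,"wz":0},{"dx":4,"dy":5.5,"dz":0,"wx":0,"wy":0,"wz":0},{"dx":6.5,"dy":9,"dz":0,"wx":0,"wy":0,"wz":0},{"dx":9,"dy":12.5,"dz":0,"wx":0,"wy":0,"wz":0},{"dx":11.5,"dy":15.5,"dz":0,"wx":0,"wy":0,"wz":0},{"dx":13,"dy":17.5,"dz":0,"wx":0,"wy":0,"wz":0},{"dx":13.6,"dy":18.2,"dz":0,"wx":0,"wy":0,"wz":0},{"dx":13.6,"dy":18.2,"dz":0,"wx":0,"wy":0,"wz":0},{"dx":13.6,"dy":18.2,"dz":0,"wx":0,"wy":0,"wz":0}]'
python3 top.py w2 beaker pan_mid tare_top
```

```text
time: 3.5
tcp_pos: [0.6041, -0.028, 0.2812]
eef_rot: [0.983, 0.185, -0.0, 0.0]
contact_force: [-0.2, -0.4, -1.0]
gripper_width: 0.0854
grip_force: 0.0
tcp [ 0.604  -0.0282  0.2814] toolY [ 0.363 -0.932  0.   ] j [-0.13  0.13  1.4  -0.    1.61  1.07]
beaker 0.86 [317.0, 227.0, 82.0, 93.0] ztop 0.1649 hullcirc [ 0.6048 -0.0275] 0.0297 minmax [ 0.605  -0.0276  0.1632] [0.059 0.059 0.007]
beaker 0.84 [169.0, 84.0, 85.0, 72.0] ztop 0.0785 hullcirc [0.6633 0.1486] 0.0298 minmax [0.6633 0.1487 0.077 ] [0.058 0.06  0.007]
pan_mid 0.79 [328.0, 202.0, 136.0, 139.0] ztop 0.088 hullcirc [ 0.6138 -0.0331] 0.0642 minmax [ 0.6171 -0.033   0.0879] [0.123 0.128 0.008]
tare_top 0.96 [326.0, 327.0, 25.0, 23.0] ztop 0.0721 hullcirc [ 0.4882 -0.0824] 0.0133 minmax [ 0.4879 -0.0822  0.07  ] [0.027 0.026 0.006]
```

View pics/w2.png

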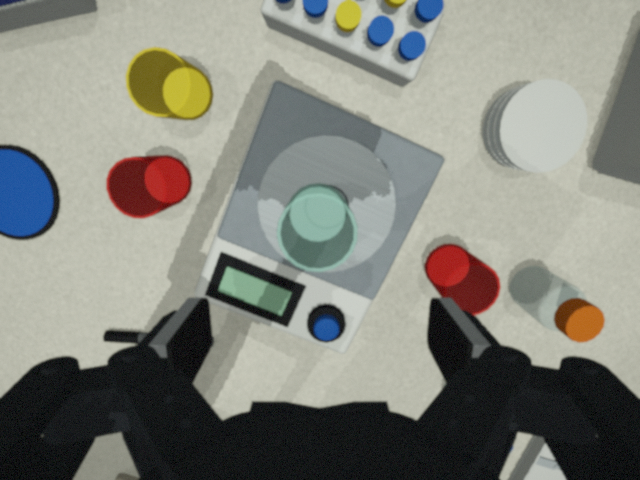

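The wrist view confirms the greenish beaker at (317,227): rim radius 29.7 mm, centre (0.605, -0.027), height as expected. Now descend and close gently.

```bash
python3 -m inch '[{"dx":0.1,"dy":0.1,"dz":-2,"wx":0,"wy":0,"wz":0},{"dx":0.1,"dy":0.1,"dz":-5,"wx":0,"wy":0,"wz":0},{"dx":0.1,"dy":0.1,"dz":-8,"wx":0,"wy":0,"wz":0},{"dx":0.1,"dy":0.1,"dz":-11,"wx":0,"wy":0,"wz":0},{"dx":0.1,"dy":0.1,"dz":-13.5,"wx":0,"wy":0,"wz":0},{"dx":0.1,"dy":0.1,"dz":-15,"wx":0,"wy":0,"wz":0},{"dx":0.1,"dy":0.1,"dz":-15.6,"wx":0,"wy":0,"wz":0},{"dx":0.1,"dy":0.1,"dz":-15.6,"wx":0,"wy":0,"wz":0},{"dx":0.1,"dy":0.1,"dz":-15.6,"wx":0,"wy":0,"wz":0}]'
python3 -m inch '[{"dx":0,"dy":0,"dz":0,"wx":0,"wy":0,"wz":0},{"dx":0,"dy":0,"dz":0,"wx":0,"wy":0,"wz":0},{"dx":0,"dy":0,"dz":0,"wx":0,"wy":0,"wz":0},{"dx":0,"dy":0,"dz":0,"wx":0,"wy":0,"wz":0},{"dx":0,"dy":0,"dz":0,"wx":0,"wy":0,"wz":0},{"dx":0,"dy":0,"dz":0,"wx":0,"wy":0,"wz":0},{"dx":0,"dy":0,"dz":0,"wx":0,"wy":0,"wz":0},{"dx":0,"dy":0,"dz":0,"wx":0,"wy":0,"wz":0},{"dx":0,"dy":0,"dz":0,"wx":0,"wy":0,"wz":0},{"dx":0,"dy":0,"dz":0,"wx":0,"wy":0,"wz":0}]' 0.6 22
```

```text
time: 4.6
tcp_pos: [0.6065, -0.026, 0.1269]
eef_rot: [0.983, 0.185, 0.001, 0.0]
contact_force: [0.3, 0.5, -0.4]
gripper_width: 0.0856
grip_force: 0.0
time: 5.6
tcp_pos: [0.6056, -0.0258, 0.1253]
eef_rot: [0.983, 0.185, 0.0, 0.0]
contact_force: [2.0, 0.4, 0.9]
gripper_width: 0.0598
grip_force: 23.7
```

```bash
python3 -m inch '[{"dx":0,"dy":0,"dz":0.3,"wx":0,"wy":0,"wz":0},{"dx":0,"dy":0,"dz":1,"wx":0,"wy":0,"wz":0},{"dx":0,"dy":0,"dz":2.2,"wx":0,"wy":0,"wz":0},{"dx":0,"dy":0,"dz":4,"wx":0,"wy":0,"wz":0},{"dx":0,"dy":0,"dz":6,"wx":0,"wy":0,"wz":0},{"dx":-0.4,"dy":1,"dz":7.5,"wx":0,"wy":0,"wz":0},{"dx":-1.1,"dy":3,"dz":8,"wx":0,"wy":0,"wz":0},{"dx":-2.2,"dy":6,"dz":8,"wx":0,"wy":0,"wz":0},{"dx":-3.3,"dy":9,"dz":8,"wx":0,"wy":0,"wz":0},{"dx":-4.4,"dy":12,"dz":8,"wx":0,"wy":0,"wz":0},{"dx":-5.5,"dy":15,"dz":8,"wx":0,"wy":0,"wz":0},{"dx":-6.6,"dy":18,"dz":8,"wx":0,"wy":0,"wz":0}]'
python3 -m inch '[{"dx":-1.1,"dy":3,"dz":0,"wx":0,"wy":0,"wz":0},{"dx":-2.2,"dy":6,"dz":0,"wx":0,"wy":0,"wz":0},{"dx":-3.3,"dy":9,"dz":0,"wx":0,"wy":0,"wz":0},{"dx":-4.4,"dy":12,"dz":0,"wx":0,"wy":0,"wz":0},{"dx":-5.2,"dy":14.5,"dz":0,"wx":0,"wy":0,"wz":0},{"dx":-5.7,"dy":16,"dz":0,"wx":0,"wy":0,"wz":0},{"dx":-5.8,"dy":16.5,"dz":0,"wx":0,"wy":0,"wz":0},{"dx":-5.8,"dy":16.5,"dz":0,"wx":0,"wy":0,"wz":0},{"dx":-5.8,"dy":16.5,"dz":0,"wx":0,"wy":0,"wz":0}]'
python3 top.py w3 mat beaker
```

```text
time: 6.8
tcp_pos: [0.5385, 0.1559, 0.206]
eef_rot: [0.983, 0.185, 0.0, -0.0]
contact_force: [1.6, 0.6, -1.2]
gripper_width: 0.0602
grip_force: 24.1
time: 7.7
tcp_pos: [0.4819, 0.3184, 0.2053]
eef_rot: [0.983, 0.185, -0.0, 0.0]
contact_force: [0.2, -0.5, -1.7]
gripper_width: 0.0597
grip_force: 24.1
tcp [0.482  0.3182 0.2053] toolY [ 0.363 -0.932  0.   ] j [ 0.49  0.08  1.59 -0.    1.47  1.69]
mat 0.9 [318.0, 200.0, 120.0, 96.0] ztop 0.0059 hullcirc [0.4809 0.3182] 0.0575 minmax [0.4859 0.3182 0.0042] [0.105 0.116 0.007]
beaker 0.85 [544.0, 213.0, 118.0, 81.0] ztop 0.078 hullcirc [0.5632 0.1441] 0.03 minmax [0.5632 0.1443 0.0764] [0.059 0.061 0.007]
beaker 0.8 [585.0, 88.0, 108.0, 84.0] ztop 0.0779 hullcirc [0.6618 0.1501] 0.0295 minmax [0.6621 0.1524 0.0768] [0.06  0.055 0.008]
```

View pics/w3.png

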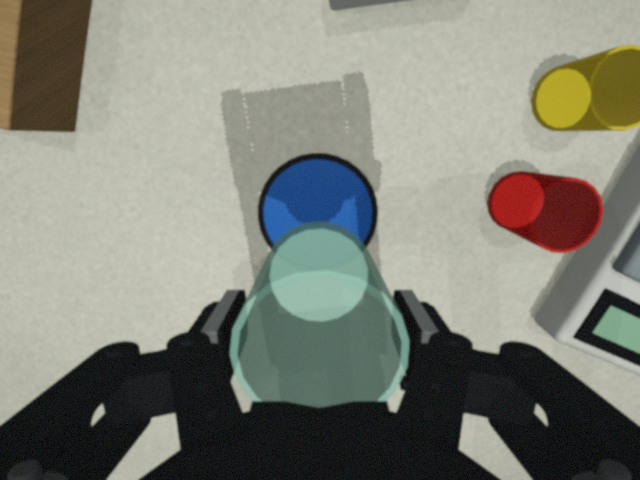

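The beaker hangs upright in the fingers and the mat (318,205) is centred beneath it. Lowering.

```bash
python3 -m inch '[{"dx":0,"dy":0,"dz":-1,"wx":0,"wy":0,"wz":0},{"dx":0,"dy":0,"dz":-3,"wx":0,"wy":0,"wz":0},{"dx":0,"dy":0,"dz":-5.5,"wx":0,"wy":0,"wz":0},{"dx":0,"dy":0,"dz":-8,"wx":0,"wy":0,"wz":0},{"dx":0,"dy":0,"dz":-10.5,"wx":0,"wy":0,"wz":0},{"dx":0,"dy":0,"dz":-12.5,"wx":0,"wy":0,"wz":0},{"dx":0,"dy":0,"dz":-14,"wx":0,"wy":0,"wz":0},{"dx":0,"dy":0,"dz":-15,"wx":0,"wy":0,"wz":0},{"dx":0,"dy":0,"dz":-15.6,"wx":0,"wy":0,"wz":0},{"dx":0,"dy":0,"dz":-15.9,"wx":0,"wy":0,"wz":0},{"dx":0,"dy":0,"dz":-16,"wx":0,"wy":0,"wz":0},{"dx":0,"dy":0,"dz":-16,"wx":0,"wy":0,"wz":0}]'
python3 -m inch '[{"dx":0,"dy":0,"dz":-0.1,"wx":0,"wy":0,"wz":0},{"dx":0,"dy":0,"dz":-0.2,"wx":0,"wy":0,"wz":0},{"dx":0,"dy":0,"dz":-0.2,"wx":0,"wy":0,"wz":0}]'
```

```text
time: 9.05
tcp_pos: [0.4821, 0.3195, 0.046]
eef_rot: [0.983, 0.185, 0.001, -0.0]
contact_force: [0.6, 0.2, -1.0]
gripper_width: 0.0597
grip_force: 24.2
time: 9.35
tcp_pos: [0.4824, 0.3197, 0.0449]
eef_rot: [0.983, 0.185, 0.001, -0.0]
contact_force: [-3.5, -0.0, 6.9]
gripper_width: 0.0598
grip_force: 24.6
```

```bash
python3 -m inch '[{"dx":0,"dy":0,"dz":0,"wx":0,"wy":0,"wz":0},{"dx":0,"dy":0,"dz":0,"wx":0,"wy":0,"wz":0},{"dx":0,"dy":0,"dz":0,"wx":0,"wy":0,"wz":0},{"dx":0,"dy":0,"dz":0,"wx":0,"wy":0,"wz":0},{"dx":0,"dy":0,"dz":0,"wx":0,"wy":0,"wz":0},{"dx":0,"dy":0,"dz":0,"wx":0,"wy":0,"wz":0}]' 1
python3 -m inch '[{"dx":0,"dy":0,"dz":0.7,"wx":0,"wy":0,"wz":0},{"dx":0,"dy":0,"dz":2,"wx":0,"wy":0,"wz":0},{"dx":0,"dy":0,"dz":4.5,"wx":0,"wy":0,"wz":0},{"dx":0,"dy":0,"dz":7.5,"wx":0,"wy":0,"wz":0},{"dx":0,"dy":0,"dz":11,"wx":0,"wy":0,"wz":0},{"dx":0,"dy":0,"dz":15,"wx":0,"wy":0,"wz":0},{"dx":0,"dy":0,"dz":18,"wx":0,"wy":0,"wz":0},{"dx":0,"dy":0,"dz":20,"wx":0,"wy":0,"wz":0},{"dx":0,"dy":0,"dz":20,"wx":0,"wy":0,"wz":0}]'
python3 top.py w4 beaker
```

```text
time: 9.95
tcp_pos: [0.4815, 0.3192, 0.0432]
eef_rot: [0.983, 0.185, -0.0, 0.0]
contact_force: [0.3, 0.3, -0.1]
gripper_width: 0.0848
grip_force: 0.0
time: 10.85
tcp_pos: [0.4835, 0.3203, 0.2492]
eef_rot: [0.983, 0.185, 0.004, -0.001]
contact_force: [1.5, -0.0, 1.3]
gripper_width: 0.0856
grip_force: 0.0
tcp [0.4826 0.3198 0.2463] toolY [ 0.364 -0.931 -0.001] j [0.5  0.06 1.53 0.   1.54 1.69]
beaker 0.85 [520.0, 209.0, 102.0, 69.0] ztop 0.0733 hullcirc [0.5604 0.1424] 0.03 minmax [0.5605 0.1428 0.0718] [0.06  0.06  0.007]
beaker 0.83 [318.0, 221.0, 68.0, 76.0] ztop 0.0773 hullcirc [0.4783 0.3167] 0.0295 minmax [0.4784 0.3167 0.0759] [0.059 0.06  0.007]
```

The beaker stands on the mat at about (0.479, 0.317), within 4 mm of the middle. Next: shut the fingers and go over the tare button.

```bash
python3 -m inch '[{"dx":0,"dy":-2,"dz":0,"wx":0,"wy":0,"wz":0},{"dx":0,"dy":-5,"dz":0,"wx":0,"wy":0,"wz":0},{"dx":0,"dy":-9,"dz":0,"wx":0,"wy":0,"wz":0},{"dx":0,"dy":-13,"dz":0,"wx":0,"wy":0,"wz":0},{"dx":0,"dy":-17,"dz":0,"wx":0,"wy":0,"wz":0},{"dx":0,"dy":-21,"dz":0,"wx":0,"wy":0,"wz":0},{"dx":0.2,"dy":-25,"dz":0,"wx":0,"wy":0,"wz":0},{"dx":0.4,"dy":-29,"dz":0,"wx":0,"wy":0,"wz":0},{"dx":0.6,"dy":-33,"dz":0,"wx":0,"wy":0,"wz":0},{"dx":0.6,"dy":-37,"dz":-2,"wx":0,"wy":0,"wz":0},{"dx":0.6,"dy":-39.5,"dz":-4,"wx":0,"wy":0,"wz":0},{"dx":0.6,"dy":-40.1,"dz":-5,"wx":0,"wy":0,"wz":0}]' 0 25
python3 -m inch '[{"dx":0,"dy":0,"dz":0,"wx":0,"wy":0,"wz":0},{"dx":0,"dy":0,"dz":0,"wx":0,"wy":0,"wz":0},{"dx":0,"dy":0,"dz":0,"wx":0,"wy":0,"wz":0},{"dx":0,"dy":0,"dz":0,"wx":0,"wy":0,"wz":0}]'
python3 top.py w5 tare_top pan_mid
python3 -c "
from h import *
get_image('wrist')
for n,z in (('tare_top',.0715),('pan_mid',.088)): print(n,[(s['conf'],s['uv'],at_z('wrist',s['uv'],z)[0].round(4)) for s in spot_point('wrist',n)[:2]])"
```

```text
time: 12.15
tcp_pos: [0.4854, -0.0838, 0.1897]
eef_rot: [0.983, 0.184, -0.002, -0.001]
contact_force: [-0.0, -0.3, -1.1]
gripper_width: 0.0001
grip_force: 0.0
time: 12.55
tcp_pos: [0.4882, -0.0809, 0.1943]
eef_rot: [0.983, 0.186, 0.001, 0.0]
contact_force: [1.3, -0.4, -0.5]
gripper_width: 0.0001
grip_force: 0.0
tcp [ 0.4881 -0.081   0.1942] toolY [ 0.366 -0.931  0.001] j [-0.27 -0.14  1.82  0.    1.45  0.93]
tare_top 0.95 [321.0, 235.0, 38.0, 34.0] ztop 0.0719 hullcirc [ 0.4866 -0.0836] 0.0136 minmax [ 0.4865 -0.0837  0.0699] [0.027 0.027 0.006]
tare_top 0.69 [309.0, 142.0, 346.0, 284.0] ztop 0.0888 hullcirc [ 0.6135 -0.033 ] 0.0647 minmax [ 0.6006 -0.0334  0.0884] [0.103 0.129 0.006]
pan_mid 0.87 [320.0, 68.0, 206.0, 137.0] ztop 0.089 hullcirc [ 0.6133 -0.0332] 0.0646 minmax [ 0.6004 -0.0335  0.0882] [0.103 0.129 0.006]
tare_top [(0.93, [316.5, 235.6], array([ 0.4857, -0.0813,  0.0715]))]
pan_mid [(0.78, [318.7, 25.9], array([ 0.6146, -0.0328,  0.088 ])), (0.43, [496.5, 339.1], array([ 0.4631, -0.2398,  0.088 ]))]
```

View pics/w5.png

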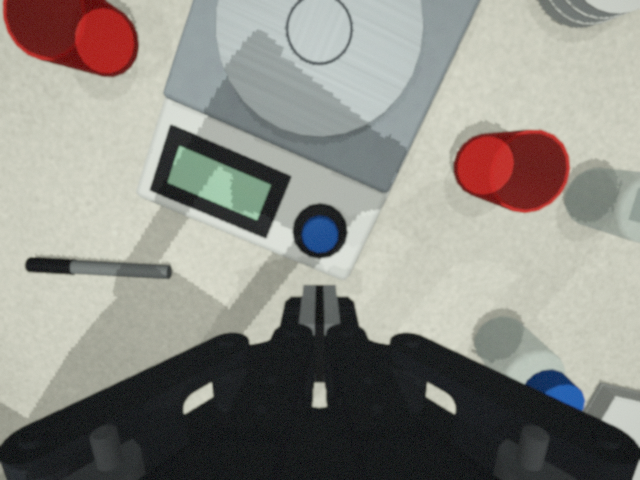

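The button is at (321,232) and the pan's engraved ring at (320,30), pan empty. The fingers are above the button. Descend.

```bash
python3 -m inch '[{"dx":0,"dy":-0.1,"dz":-1,"wx":0,"wy":0,"wz":0},{"dx":-0.1,"dy":-0.1,"dz":-3,"wx":0,"wy":0,"wz":0},{"dx":-0.1,"dy":-0.1,"dz":-6,"wx":0,"wy":0,"wz":0},{"dx":-0.1,"dy":-0.1,"dz":-9,"wx":0,"wy":0,"wz":0},{"dx":-0.1,"dy":-0.1,"dz":-11,"wx":0,"wy":0,"wz":0},{"dx":-0.1,"dy":-0.1,"dz":-12,"wx":0,"wy":0,"wz":0},{"dx":-0.1,"dy":-0.1,"dz":-12.3,"wx":0,"wy":0,"wz":0},{"dx":-0.1,"dy":-0.1,"dz":-12.5,"wx":0,"wy":0,"wz":0},{"dx":-0.1,"dy":-0.1,"dz":-12.5,"wx":0,"wy":0,"wz":0}]'
python3 -m inch '[{"dx":0,"dy":0,"dz":-0.1,"wx":0,"wy":0,"wz":0},{"dx":0,"dy":0,"dz":-0.2,"wx":0,"wy":0,"wz":0},{"dx":0,"dy":0,"dz":-0.2,"wx":0,"wy":0,"wz":0}]'
python3 -m inch '[{"dx":0,"dy":0,"dz":-0.1,"wx":0,"wy":0,"wz":0},{"dx":0,"dy":0,"dz":-0.2,"wx":0,"wy":0,"wz":0},{"dx":0,"dy":0,"dz":-0.2,"wx":0,"wy":0,"wz":0}]'
```

```text
time: 13.75
tcp_pos: [0.4873, -0.083, 0.0693]
eef_rot: [0.983, 0.185, 0.001, 0.0]
contact_force: [-0.5, -0.1, 1.7]
gripper_width: -0.0
grip_force: 0.9
time: 14.05
tcp_pos: [0.4875, -0.083, 0.0671]
eef_rot: [0.983, 0.185, 0.001, 0.0]
contact_force: [1.3, -0.5, 3.6]
gripper_width: 0.0001
grip_force: 1.4
time: 14.35
tcp_pos: [0.4875, -0.083, 0.065]
eef_rot: [0.983, 0.185, 0.001, 0.0]
contact_force: [1.3, -0.7, 4.8]
gripper_width: -0.0001
grip_force: 2.6
```

```bash
python3 -m inch '[{"dx":0,"dy":0,"dz":-0.1,"wx":0,"wy":0,"wz":0},{"dx":0,"dy":0,"dz":-0.2,"wx":0,"wy":0,"wz":0},{"dx":0,"dy":0,"dz":-0.2,"wx":0,"wy":0,"wz":0}]'
```

```text
time: 14.65
tcp_pos: [0.4876, -0.0831, 0.0647]
eef_rot: [0.983, 0.185, 0.001, 0.0]
contact_force: [-6.7, 1.1, 22.3]
gripper_width: 0.0003
grip_force: 11.0
```

The force jump to 22 N shows the end stop, so the button is fully down. Retreat and go above the blue-capped bottle, opening on the way.

```bash
python3 -m inch '[{"dx":0,"dy":0,"dz":0.5,"wx":0,"wy":0,"wz":0},{"dx":0,"dy":0,"dz":2,"wx":0,"wy":0,"wz":0},{"dx":0,"dy":0,"dz":5,"wx":0,"wy":0,"wz":0},{"dx":0,"dy":0,"dz":9,"wx":0,"wy":0,"wz":0},{"dx":0,"dy":0,"dz":13,"wx":0,"wy":0,"wz":0},{"dx":-0.5,"dy":-2,"dz":16,"wx":0,"wy":0,"wz":0},{"dx":-1.3,"dy":-5.5,"dz":18,"wx":0,"wy":0,"wz":0},{"dx":-2.1,"dy":-9,"dz":18.5,"wx":0,"wy":0,"wz":0},{"dx":-3,"dy":-13,"dz":18.5,"wx":0,"wy":0,"wz":0},{"dx":-3.9,"dy":-17,"dz":18.5,"wx":0,"wy":0,"wz":0},{"dx":-4.7,"dy":-20,"dz":18.5,"wx":0,"wy":0,"wz":0},{"dx":-5.1,"dy":-22,"dz":18.5,"wx":0,"wy":0,"wz":0}]'
python3 -m inch '[{"dx":0,"dy":0,"dz":0,"wx":0,"wy":0,"wz":0},{"dx":0,"dy":0,"dz":0,"wx":0,"wy":0,"wz":0},{"dx":0,"dy":0,"dz":0,"wx":0,"wy":0,"wz":0},{"dx":0,"dy":0,"dz":0,"wx":0,"wy":0,"wz":0},{"dx":0,"dy":0,"dz":0,"wx":0,"wy":0,"wz":0}]' 1
python3 top.py w6 bottle
```

```text
time: 15.85
tcp_pos: [0.4341, -0.3046, 0.2464]
eef_rot: [0.983, 0.184, -0.001, -0.001]
contact_force: [0.7, -0.6, -0.2]
gripper_width: -0.0002
grip_force: 0.0
time: 16.35
tcp_pos: [0.4359, -0.302, 0.2474]
eef_rot: [0.983, 0.186, 0.0, 0.0]
contact_force: [0.4, -0.2, -0.0]
gripper_width: 0.0722
grip_force: 0.0
tcp [ 0.4359 -0.3021  0.2474] toolY [ 0.365 -0.931  0.   ] j [-0.7  -0.07  1.66  0.    1.55  0.49]
bottle 0.72 [98.0, 69.0, 40.0, 32.0] ztop 0.072 hullcirc [ 0.4872 -0.0842] 0.0136 minmax [ 0.4875 -0.084   0.07  ] [0.027 0.028 0.006]
bottle 0.56 [322.0, 219.0, 60.0, 72.0] ztop 0.1061 hullcirc [ 0.435  -0.3068] 0.0206 minmax [ 0.435  -0.3071  0.1042] [0.041 0.041 0.006]
```

View pics/w6.png

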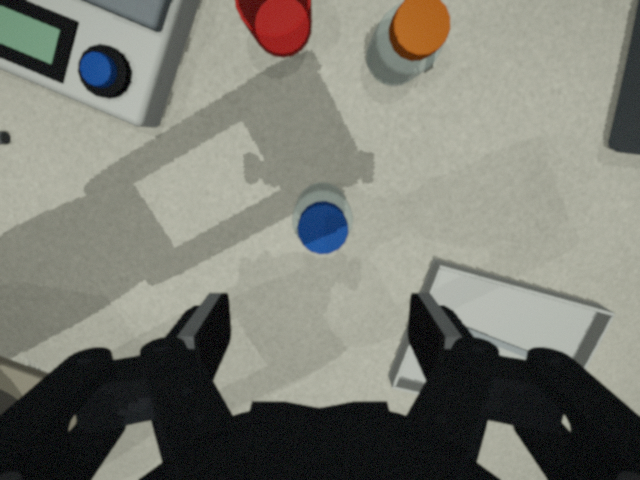

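The blue cap is at (322,226), with the orange-capped bottle well apart at (420,25). Bottle at (0.435, -0.306). Descend to the straight body.

```bash
python3 -m inch '[{"dx":0,"dy":-0.2,"dz":-1.5,"wx":0,"wy":0,"wz":0},{"dx":0,"dy":-0.35,"dz":-4.5,"wx":0,"wy":0,"wz":0},{"dx":0,"dy":-0.35,"dz":-8,"wx":0,"wy":0,"wz":0},{"dx":0,"dy":-0.35,"dz":-11,"wx":0,"wy":0,"wz":0},{"dx":0,"dy":-0.35,"dz":-13.5,"wx":0,"wy":0,"wz":0},{"dx":0,"dy":-0.35,"dz":-16,"wx":0,"wy":0,"wz":0},{"dx":0,"dy":-0.35,"dz":-18,"wx":0,"wy":0,"wz":0},{"dx":0,"dy":-0.35,"dz":-19.5,"wx":0,"wy":0,"wz":0},{"dx":0,"dy":-0.35,"dz":-20.3,"wx":0,"wy":0,"wz":0},{"dx":0,"dy":-0.35,"dz":-20.7,"wx":0,"wy":0,"wz":0},{"dx":0,"dy":-0.35,"dz":-20.7,"wx":0,"wy":0,"wz":0},{"dx":0,"dy":-0.35,"dz":-20.7,"wx":0,"wy":0,"wz":0}]' 1
python3 -m inch '[{"dx":0,"dy":0,"dz":0,"wx":0,"wy":0,"wz":0},{"dx":0,"dy":0,"dz":0,"wx":0,"wy":0,"wz":0},{"dx":0,"dy":0,"dz":0,"wx":0,"wy":0,"wz":0},{"dx":0,"dy":0,"dz":0,"wx":0,"wy":0,"wz":0},{"dx":0,"dy":0,"dz":0,"wx":0,"wy":0,"wz":0},{"dx":0,"dy":0,"dz":0,"wx":0,"wy":0,"wz":0},{"dx":0,"dy":0,"dz":0,"wx":0,"wy":0,"wz":0},{"dx":0,"dy":0,"dz":0,"wx":0,"wy":0,"wz":0},{"dx":0,"dy":0,"dz":0,"wx":0,"wy":0,"wz":0},{"dx":0,"dy":0,"dz":0,"wx":0,"wy":0,"wz":0}]' 0.55 25
```

```text
time: 17.65
tcp_pos: [0.4362, -0.3068, 0.0412]
eef_rot: [0.983, 0.185, 0.0, 0.001]
contact_force: [-0.6, 0.6, 0.4]
gripper_width: 0.0852
grip_force: 0.0
time: 18.65
tcp_pos: [0.436, -0.3065, 0.0412]
eef_rot: [0.983, 0.185, 0.0, 0.0]
contact_force: [-1.5, 2.6, 5.3]
gripper_width: 0.0551
grip_force: 26.2
```

```bash
python3 -m inch '[{"dx":0,"dy":0,"dz":0.3,"wx":0,"wy":0,"wz":0},{"dx":0,"dy":0,"dz":1,"wx":0,"wy":0,"wz":0},{"dx":0,"dy":0,"dz":2.2,"wx":0,"wy":0,"wz":0},{"dx":0,"dy":0,"dz":4,"wx":0,"wy":0,"wz":0},{"dx":0,"dy":0,"dz":6,"wx":0,"wy":0,"wz":0},{"dx":0,"dy":0,"dz":8,"wx":0,"wy":0,"wz":0},{"dx":0,"dy":0,"dz":10,"wx":0,"wy":0,"wz":0},{"dx":0,"dy":0,"dz":12,"wx":0,"wy":0,"wz":0},{"dx":0,"dy":0,"dz":13.5,"wx":0,"wy":0,"wz":0},{"dx":0,"dy":0,"dz":14,"wx":0,"wy":0,"wz":0},{"dx":0,"dy":0,"dz":14,"wx":0,"wy":0,"wz":0},{"dx":0,"dy":0,"dz":14,"wx":0,"wy":0,"wz":0}]'
python3 -m inch '[{"dx":0.7,"dy":1,"dz":0,"wx":0,"wy":0,"wz":0},{"dx":2,"dy":3,"dz":0,"wx":0,"wy":0,"wz":0},{"dx":4,"dy":6,"dz":0,"wx":0,"wy":0,"wz":0},{"dx":6,"dy":9,"dz":0,"wx":0,"wy":0,"wz":0},{"dx":8,"dy":12,"dz":0,"wx":0,"wy":0,"wz":0},{"dx":10,"dy":15.2,"dz":0,"wx":0,"wy":0,"wz":0},{"dx":12,"dy":18.4,"dz":0,"wx":0,"wy":0,"wz":0},{"dx":14,"dy":21.6,"dz":0,"wx":0,"wy":0,"wz":0},{"dx":16,"dy":24.6,"dz":0,"wx":0,"wy":0,"wz":0},{"dx":17.3,"dy":26.6,"dz":0,"wx":0,"wy":0,"wz":0},{"dx":17.7,"dy":27.3,"dz":0,"wx":0,"wy":0,"wz":0},{"dx":17.7,"dy":27.3,"dz":0,"wx":0,"wy":0,"wz":0}]'
python3 -m inch '[{"dx":0,"dy":0,"dz":0,"wx":0,"wy":0,"wz":0},{"dx":0,"dy":0,"dz":0,"wx":0,"wy":0,"wz":0},{"dx":0,"dy":0,"dz":0,"wx":0,"wy":0,"wz":0}]'
python3 - <<'E'
from h import *
im,d=get_image('side'); cv2.imwrite('pics/s7.png',cv2.resize(im[100:300,200:440],(720,600)))
for r in masks_of('side','bottle')[:3]:
    p=maskpts('side',r['pixels'],d); t=p[abs(p[:,2]-np.percentile(p[:,2],95))<.006]
    print(r['conf'],np.round(r['extent']),((t.min(0)+t.max(0))/2).round(4),(t.max(0)-t.min(0)).round(3),np.percentile(p[:,2],[3,97]).round(3))
E
python3 top.py w7 pan_mid
```

```text
time: 19.85
tcp_pos: [0.4352, -0.3059, 0.1793]
eef_rot: [0.983, 0.185, -0.0, -0.001]
contact_force: [-0.3, 0.1, -3.2]
gripper_width: 0.0552
grip_force: 27.3
time: 21.05
tcp_pos: [0.6123, -0.0316, 0.1791]
eef_rot: [0.982, 0.186, -0.001, -0.0]
contact_force: [-0.6, -1.5, -2.9]
gripper_width: 0.055
grip_force: 27.3
time: 21.35
tcp_pos: [0.6122, -0.0343, 0.1803]
eef_rot: [0.983, 0.185, -0.0, 0.0]
contact_force: [0.7, 0.1, -3.0]
gripper_width: 0.0548
grip_force: 27.3
0.87 [304. 184.  36.  62.] [ 0.6234 -0.027   0.2419] [0.021 0.053 0.011] [0.047 0.246]
0.65 [305. 229.  69.  44.] [ 0.6154 -0.0289  0.0901] [0.129 0.128 0.009] [0.087 0.092]
0.54 [319. 253. 139.  99.] [ 0.6154 -0.0289  0.0895] [0.129 0.128 0.01 ] [0.017 0.091]
tcp [ 0.6124 -0.034   0.1805] toolY [ 0.363 -0.932  0.   ] j [-0.14  0.19  1.51 -0.    1.44  1.06]
pan_mid 0.56 [318.0, 214.0, 190.0, 148.0] ztop 0.0892 hullcirc [ 0.6144 -0.0319] 0.064 minmax [ 0.621  -0.032   0.0881] [0.114 0.129 0.005]
```

View pics/s7.png

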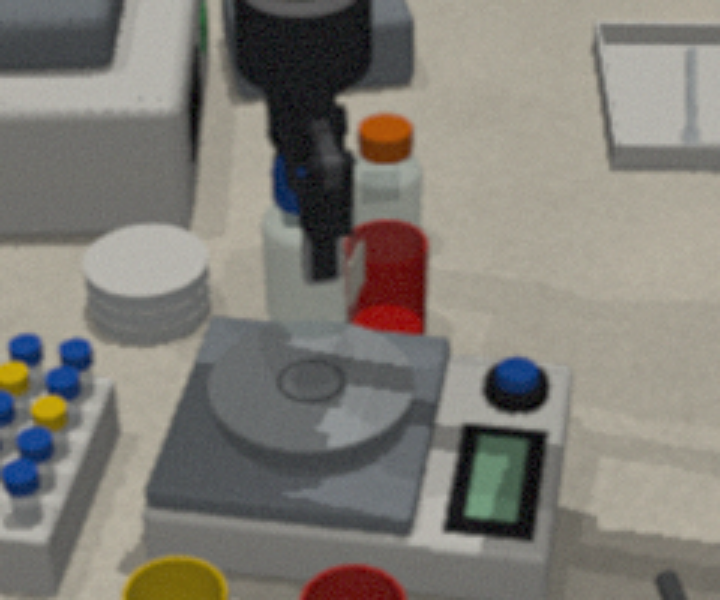

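View pics/w7.png

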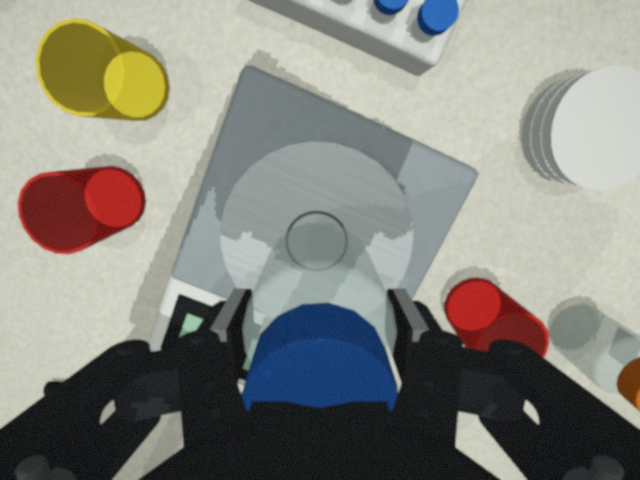

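The bottle hangs upright between the pads above the engraved ring (318,240) with the pan empty, and its weight reads 3 N (about 5 mm of sink). Lower slowly, watching the force.

```bash
python3 -m inch '[{"dx":0.1,"dy":0.1,"dz":-0.5,"wx":0,"wy":0,"wz":0},{"dx":0.1,"dy":0.2,"dz":-1.3,"wx":0,"wy":0,"wz":0},{"dx":0.1,"dy":0.2,"dz":-2.2,"wx":0,"wy":0,"wz":0},{"dx":0.1,"dy":0.2,"dz":-3.1,"wx":0,"wy":0,"wz":0},{"dx":0.1,"dy":0.2,"dz":-3.8,"wx":0,"wy":0,"wz":0},{"dx":0.1,"dy":0.2,"dz":-4.3,"wx":0,"wy":0,"wz":0},{"dx":0.1,"dy":0.2,"dz":-4.6,"wx":0,"wy":0,"wz":0},{"dx":0.1,"dy":0.2,"dz":-4.7,"wx":0,"wy":0,"wz":0},{"dx":0.1,"dy":0.2,"dz":-4.7,"wx":0,"wy":0,"wz":0},{"dx":0.1,"dy":0.2,"dz":-4.7,"wx":0,"wy":0,"wz":0}]'
python3 -m inch '[{"dx":0,"dy":0,"dz":-0.1,"wx":0,"wy":0,"wz":0},{"dx":0,"dy":0,"dz":-0.2,"wx":0,"wy":0,"wz":0},{"dx":0,"dy":0,"dz":-0.3,"wx":0,"wy":0,"wz":0},{"dx":0,"dy":0,"dz":-0.4,"wx":0,"wy":0,"wz":0},{"dx":0,"dy":0,"dz":-0.4,"wx":0,"wy":0,"wz":0},{"dx":0,"dy":0,"dz":-0.4,"wx":0,"wy":0,"wz":0}]'
```

```text
time: 22.55
tcp_pos: [0.6139, -0.0314, 0.1338]
eef_rot: [0.983, 0.185, 0.0, 0.0]
contact_force: [-0.6, 0.6, -3.5]
gripper_width: 0.055
grip_force: 27.3
time: 23.15
tcp_pos: [0.6135, -0.0313, 0.1293]
eef_rot: [0.983, 0.185, -0.0, -0.0]
contact_force: [0.7, 0.5, -3.2]
gripper_width: 0.0554
grip_force: 27.3
```

```bash
python3 -m inch '[{"dx":0,"dy":0,"dz":-0.1,"wx":0,"wy":0,"wz":0},{"dx":0,"dy":0,"dz":-0.2,"wx":0,"wy":0,"wz":0},{"dx":0,"dy":0,"dz":-0.2,"wx":0,"wy":0,"wz":0},{"dx":0,"dy":0,"dz":-0.2,"wx":0,"wy":0,"wz":0}]'
python3 -m inch '[{"dx":0,"dy":0,"dz":-0.1,"wx":0,"wy":0,"wz":0},{"dx":0,"dy":0,"dz":-0.1,"wx":0,"wy":0,"wz":0},{"dx":0,"dy":0,"dz":-0.1,"wx":0,"wy":0,"wz":0}]'
```

```text
time: 23.55
tcp_pos: [0.6136, -0.0313, 0.1274]
eef_rot: [0.983, 0.185, 0.0, 0.0]
contact_force: [-0.2, -0.5, -1.4]
gripper_width: 0.0552
grip_force: 27.4
time: 23.85
tcp_pos: [0.6137, -0.0313, 0.1264]
eef_rot: [0.983, 0.185, 0.0, 0.0]
contact_force: [0.1, 0.2, -2.1]
gripper_width: 0.0547
grip_force: 27.4
```

```bash
python3 -m inch '[{"dx":0,"dy":0,"dz":-0.1,"wx":0,"wy":0,"wz":0},{"dx":0,"dy":0,"dz":-0.15,"wx":0,"wy":0,"wz":0},{"dx":0,"dy":0,"dz":-0.15,"wx":0,"wy":0,"wz":0}]'
for i in 1 2; do python3 -m inch '[{"dx":0,"dy":0,"dz":0,"wx":0,"wy":0,"wz":0}]' | grep -E "tcp|contact"; done
```

```text
time: 24.15
tcp_pos: [0.6136, -0.0313, 0.1248]
eef_rot: [0.983, 0.185, 0.0, 0.0]
contact_force: [0.5, 0.6, -0.6]
gripper_width: 0.0547
grip_force: 27.5
tcp_pos: [0.6136, -0.0313, 0.1249]
contact_force: [-0.6, 0.2, -0.2]
tcp_pos: [0.6136, -0.0313, 0.1249]
contact_force: [-0.2, 0.1, -0.8]
```

The pan now carries nearly all the weight. Releasing and retreating.

```bash
python3 -m inch '[{"dx":0,"dy":0,"dz":0,"wx":0,"wy":0,"wz":0},{"dx":0,"dy":0,"dz":0,"wx":0,"wy":0,"wz":0},{"dx":0,"dy":0,"dz":0,"wx":0,"wy":0,"wz":0},{"dx":0,"dy":0,"dz":0,"wx":0,"wy":0,"wz":0},{"dx":0,"dy":0,"dz":0,"wx":0,"wy":0,"wz":0},{"dx":0,"dy":0,"dz":0,"wx":0,"wy":0,"wz":0}]' 1
python3 -m inch '[{"dx":0,"dy":0,"dz":0.7,"wx":0,"wy":0,"wz":0},{"dx":0,"dy":0,"dz":2,"wx":0,"wy":0,"wz":0},{"dx":0,"dy":0,"dz":4,"wx":0,"wy":0,"wz":0},{"dx":0,"dy":0,"dz":7,"wx":0,"wy":0,"wz":0},{"dx":0,"dy":0,"dz":10,"wx":0,"wy":0,"wz":0},{"dx":0,"dy":0,"dz":13,"wx":0,"wy":0,"wz":0},{"dx":0,"dy":0,"dz":15,"wx":0,"wy":0,"wz":0},{"dx":0,"dy":0,"dz":16,"wx":0,"wy":0,"wz":0},{"dx":0,"dy":0,"dz":16,"wx":0,"wy":0,"wz":0},{"dx":0,"dy":0,"dz":16,"wx":0,"wy":0,"wz":0},{"dx":0,"dy":0,"dz":16,"wx":0,"wy":0,"wz":0},{"dx":0,"dy":0,"dz":16,"wx":0,"wy":0,"wz":0}]'
python3 top.py w8 bottle pan_mid tare_top
python3 - <<'E'
from h import *
im,d=get_image('side')
a=im[100:480,200:440]; cv2.imwrite('pics/s8.png',cv2.resize(a,None,fx=1.5,fy=1.5))
for n in ('bottle','beaker'):
  for r in masks_of('side',n)[:4]:
    p=maskpts('side',r['pixels'],d); t=p[abs(p[:,2]-np.percentile(p[:,2],95))<.006]
    print(n,round(r['conf'],2),np.round(r['extent']),((t.min(0)+t.max(0))/2).round(4),(t.max(0)-t.min(0)).round(3))
E
```

```text
time: 24.95
tcp_pos: [0.6136, -0.0313, 0.1248]
eef_rot: [0.983, 0.185, 0.0, -0.0]
contact_force: [-0.3, 0.1, -0.1]
gripper_width: 0.0853
grip_force: 0.0
time: 26.15
tcp_pos: [0.6129, -0.0312, 0.2831]
eef_rot: [0.983, 0.185, -0.001, -0.0]
contact_force: [-0.4, -0.2, 0.7]
gripper_width: 0.0854
grip_force: 0.0
tcp [ 0.613  -0.0312  0.2834] toolY [ 0.364 -0.931 -0.001] j [-0.13  0.15  1.37  0.    1.62  1.06]
bottle 0.9 [319.0, 228.0, 70.0, 87.0] ztop 0.1896 hullcirc [ 0.6137 -0.0325] 0.0205 minmax [ 0.6139 -0.0325  0.1878] [0.04  0.041 0.006]
pan_mid 0.64 [323.0, 211.0, 132.0, 139.0] ztop 0.0854 hullcirc [ 0.6143 -0.0328] 0.0644 minmax [ 0.6139 -0.0325  0.0843] [0.129 0.128 0.006]
pan_mid 0.18 [122.0, 343.0, 42.0, 14.0] ztop 0.0162 hullcirc [0.363  0.1463] 0.0242 minmax [0.3521 0.1421 0.0144] [0.025 0.051 0.006]
tare_top 0.89 [320.0, 332.0, 25.0, 22.0] ztop 0.0729 hullcirc [ 0.4893 -0.0824] 0.013 minmax [ 0.4895 -0.0825  0.071 ] [0.026 0.025 0.006]
bottle 0.8 [306. 207.  30.  64.] [ 0.6146 -0.0305  0.1889] [0.04  0.044 0.01 ]
bottle 0.68 [434. 322.  31.  62.] [0.3641 0.1028 0.016 ] [0.054 0.135 0.008]
beaker 0.97 [260. 314.  40.  58.] [0.6641 0.1519 0.0775] [0.058 0.061 0.01 ]
beaker 0.96 [330. 193.  30.  39.] [ 0.5885 -0.2023  0.078 ] [0.057 0.063 0.01 ]
beaker 0.93 [357. 408.  40.  64.] [0.4829 0.3199 0.082 ] [0.059 0.061 0.01 ]
beaker 0.72 [316. 318.  38.  58.] [0.5654 0.1455 0.0775] [0.059 0.062 0.009]
```

View pics/s8.png

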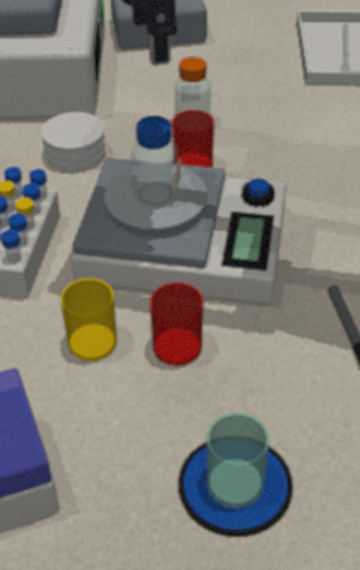

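The bottle stands upright in the middle of the pan, which has sunk to about 84 mm. The beaker stands in the middle of the mat, the tare button is up and the arm is clear.

```bash
python3 -c "
from plant import *
print(finish_job())"
```

```text
the job is handed in; nothing more can be done
None
```

The job is handed in, with no verdict returned: the beaker stands on the mat (within about 4 mm of its middle), the tare button was pressed to its stop with the pan empty, and the blue-capped bottle stands upright in the middle of the pan (within about 2 mm).

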